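Seat a square reagent bottle and take off its cap of unknown hand

ROBOT

A 7-joint arm with a two-finger parallel gripper is mounted at the origin on a cart in front of the work surface, level with it; the furniture and walls round the work are solid. World frame = base frame: x ahead of the robot, y to its left, z up, the work surface at z = 0. Lengths are in m, angles in rad, forces in N, time in s.
With the tool pointing down it reaches from about 0.35 to 0.9 m from the base axis. Payload 19.9 kg.
Tool frame: the origin (TCP) lies between the finger pads; the fingertips stand 19 mm ahead of it and the grasp point (between the pads) is the TCP; z points along the fingers, y is the line along which they close (so a half turn about z gives the same grasp; the last joint's range is limited). The gripper opens to 94 mm and grips with 3 to 60 N. Pads are 16 mm wide; open, the fingers measure 119 mm over their backs; the gripper's body (75 mm by 177 mm) begins 78 mm behind the grasp point.
Start: joints at [-1.288, 0.417, -0.01, 1.614, 0.005, 1.111, -0.053], TCP at [0.199, 0.593, 0.224] pointing down, gripper open.
Joint ranges: [-2.81, 2.81], [-0.39, 2.02], [-1.27, 1.25], [0.06, 2.57], [-1.19, 4.33], [0.19, 2], [-2.82, 2.82]. Speed limits (rad/s): [1.89, 1.89, 2.39, 2.39, 3.01, 3.01, 3.01].

INTERFACE

Orientations are given as a 3x3 rotation matrix whose columns are the frame's x, y, z axes.
In Python, from rig import robot gives the robot as it stands. Calls block until the motion is done:
- robot.move_ptp(position, orientation): joint-space move of the TCP to a pose.
- robot.move_linear(position, velocity=0.15, frame=None, threshold=None): straight line of the TCP; frame=None keeps the orientation; velocity is the mean speed in m/s. With threshold (N) it stops when the force on the tool has changed by that much, and returns True; else False.
- robot.goto_joints(angles): joint-space move.
- robot.gripper_to(opening): finger opening in m; the grip force is fixed at half the most; returns when the fingers have stopped.
- robot.pause(seconds).
- robot.ik(position, orientation): joint angles nearest the present ones, or None.
- robot.get_state(): the state.
- robot.grab_frame(name): name is "scene" or "top" or "wrist"; returns the picture (400x640x3 uint8, red, green, blue); there is no depth.
- robot.camera_info(name): a dict with "fx", "fy", "cx", "cy" (pixels), "rvec" (rotation vector, rad) and "tvec" (3), from world to camera coordinates, as OpenCV has them. Camera axes: x right, y down, z forward; pixel columns grow to the right and rows downward; lengths in m; the calibration is good to about 2 mm. A picture is of the moment at which its call begins: read the wrist's pose just before it. camera_info takes no time and is no camera call; for the wrist camera it gives the pose at the moment of the call.
A pose or a line that the arm cannot do raises robot.PlanningError and nothing moves.
- robot.sign_off(): hands the job in; it is judged then, once.
The state is a dict: "time": time; "qpos": joint angles; "joint_vel": joint speeds; "effort": joint torques, N m; "ee_pos": TCP position; "tool_rot": TCP orientation; "force": force on the tool from outside, world axes, zero at the start; "moment": the same for the moment, N m; "opening": finger opening in m; "grasp_force": force on a finger pad.
Only numpy, scipy, OpenCV 4.12 (cv2) and the standard library are available. Lean on these libraries where they do the work, as an engineer would, in place of code of your own. Each camera call takes 0.05 s, during which the arm holds its last target. There are 200 camera calls.

TASK

Plug the square foot of the blue bottle fully home in the square socket of the dark metal bench holder, so that the bottle cannot turn. Then find out which way its orange twist-lock cap loosens (it may be left- or right-handed, so try both ways), turn it until it is free and lift it straight off, leaving the bottle upright and seated. Finish while holding the cap still in the gripper, well clear (at least 5 cm) above the bottle's neck, and leave the other things on the bench where they are.

Things in the scene. Friction and masses are not known exactly. Their poses are not given: they have to be found in the camera images.
- holder: fixed dark steel bench block with a bright screw in each corner, 120x120x30 mm. Origin: centre of its underside, on the worktop; z up, x and y along its sides. In the middle of its top a square hole, 44x44 mm with a 3 mm chamfered mouth, sides along the block's x and y, 20 mm deep (its floor is 10 mm above the origin).
- bottle: loose square bottle, 0.33-0.48 kg: black foot 40x40 mm, 22 mm high (lowest 3 mm only 35x35), then blue body 54x54 mm from 22 to 82 mm above the origin, sides parallel to the foot's. Origin: centre of the foot's underside; z up. Seated, the foot stands on the hole's floor (origin 10 mm above the holder's) in any of four quarter turns, and can turn only some 6 degrees either way.
- neck_top (a point): centre of the top of the bottle's neck, 104 mm above the bottle's origin, hidden under the cap (shoulder 82 mm, neck 22 mm high, 31 mm across). The cap's lugs lock under its ledges. Which way they free differs from start to start and cannot be seen. The cap does not rise as it turns; lifted while locked, it lifts the bottle. Lifted 22 mm, it is clear of the neck.
- cap: loose round orange cap, 42 mm across, 30 mm high, 35 g. Origin: centre of its lower rim, which rests on the shoulder; z up, x along the white stripe on top, at the start along the bottle's x within 3 degrees. One way it meets a hard stop after 4 to 13 degrees; the other way it turns freely to a stop some 70 degrees from the bottle's x. From 50 degrees to that stop it lifts straight off.
- bottle_1: round amber glass bottle with black cap, 42x42x84 mm, at the left; bystander; origins of bystanders lie at the centre of their undersides
- jar_yellow: small white jar with red lid, 41 mm across, 66 mm high, at the right; bystander
- pot_cream: small cream-coloured pot with lid, 36 mm across, 33 mm high, at the right; bystander
- jar_grp_2: white jar with red lid, 43 mm across, 66 mm high, at the back near the middle; bystander
- scoop: blue measuring scoop, 38x94x22 mm, at the back near the middle; bystander
Things that resemble listed ones, but are neither listed nor needed, are in the scene too. Of the things that look like the cap, the smallest one is meant.

How it is judged:
By the outcome, as a careful person would: the job done as asked, in the order asked, and still so for the second after the job is handed in, while the arm keeps its last pose, push and grip.
It also fails if it takes over 54 s, if anything falls off the work surface, if the arm or the gripper's body presses on something with over 40 N, if the wrist force passes 120 N, or if a joint passes its speed limit or range.

## Working session

There is one attempt and no reset: what is moved stays moved. The work goes in short steps, each a Python script; the robot and the scene stay as the last script left them, time stands still between calls to the robot, and variables do not carry over. Pictures are saved under pics/ and viewed, at most 10 in all, crops included, and the job is handed in when it is done.

```bash
ls; mkdir -p pics; python3 - <<'E'
from rig import robot
import cv2,numpy as np
for n in("scene","top"):
    f=robot.grab_frame(n); cv2.imwrite(f"pics/{n}0.png",f[:,:,::-1]); c=robot.camera_info(n); print(n,c)
s=robot.get_state(); print(s["time"],s["ee_pos"],s["force"],s["opening"])
E
```

```text
pics
scene {'fx': 363.28403393217985, 'fy': 363.28403393217985, 'cx': 318.7257861971619, 'cy': 197.41553589805847, 'rvec': array([ 2.05123771, -0.90509607,  0.4532859 ]), 'tvec': array([-0.37825579,  0.31434935,  0.83444324])}
top {'fx': 438.21586960815176, 'fy': 438.21586960815176, 'cx': 320.78242819290165, 'cy': 198.05807893297677, 'rvec': array([ 2.16184018, -2.16345411,  0.13039807]), 'tvec': array([-0.00471332,  0.52016071,  1.47203622])}
0.1 [0.19874943 0.59221213 0.22388201] [0.78704265 0.04331932 0.27555066] 0.09412260940885374
```

View pics/top0.png

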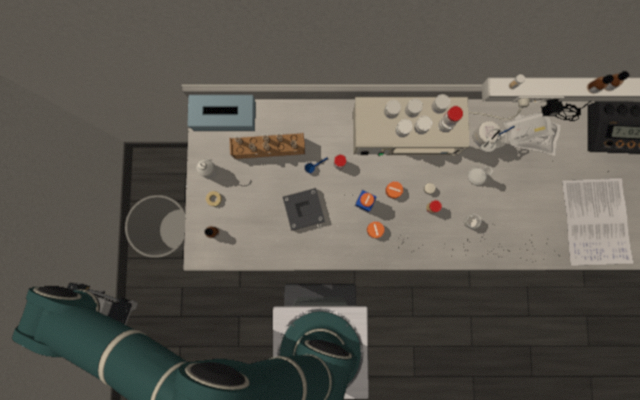

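View pics/scene0.png

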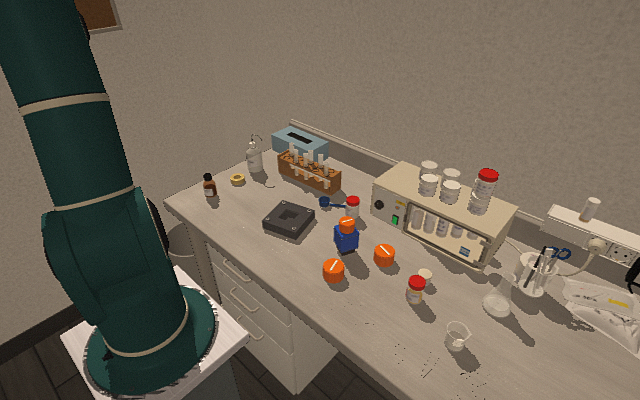

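Candidates for the cap are three orange discs: A on the blue bottle, top (366,201) / scene (347,225); B loose, top (395,190) / scene (384,255); C loose, top (376,230) / scene (333,270). A is the choice, as it looks smallest and sits on the blue bottle. The holder is at top (305,209). Next I check with a crop and get coarse positions.

```bash
cat > h.py <<'E'
from rig import robot
import cv2,numpy as np
def ray(ci,u,v):
    R=cv2.Rodrigues(ci["rvec"])[0]; d=R.T@np.array([(u-ci["cx"])/ci["fx"],(v-ci["cy"])/ci["fy"],1.]); return -R.T@ci["tvec"],d
def onz(ci,u,v,z):
    o,d=ray(ci,u,v); return (o+d*(z-o[2])/d[2])
def down(yaw):  # tool x axis at yaw, z down
    c,s=np.cos(yaw),np.sin(yaw); return np.array([[c,s,0],[s,-c,0],[0,0,-1.]])
def masks(f):
    h=cv2.cvtColor(f,cv2.COLOR_RGB2HSV)
    return dict(orange=cv2.inRange(h,(5,170,120),(16,255,255)),blue=cv2.inRange(h,(105,120,40),(125,255,255)))
def blobs(m,amin=30):
    n,l,st,ce=cv2.connectedComponentsWithStats(m); return [(st[i,4],ce[i].round(1),st[i,:4]) for i in range(1,n) if st[i,4]>=amin]
E
python3 - <<'E'
from h import *
t=cv2.imread("pics/top0.png")[:,:,::-1].copy(); s=cv2.imread("pics/scene0.png")[:,:,::-1].copy()
ci=robot.camera_info("top")
for a,c,b in blobs(masks(t)["orange"]): print("orange",a,c,b,onz(ci,*c,0.115),onz(ci,*c,.03))
print("holder",onz(ci,305,209,.03))
for a,c,b in blobs(masks(s)["orange"]): print("scene",a,c,b)
a=cv2.resize(t[160:250,270:420],(800,480),interpolation=cv2.INTER_CUBIC)
cv2.imwrite("pics/crop.png",a[:,:,::-1])
w=robot.camera_info("wrist"); R=cv2.Rodrigues(w["rvec"])[0]; st=robot.get_state()
print("cam in tool",st["tool_rot"].T@(-R.T@w["tvec"]-st["ee_pos"]),"\n",st["tool_rot"].T@R.T.round(3),w["fx"],w["cx"],w["cy"],"\n",st["tool_rot"].round(2))
E
```

```text
orange 145 [394.  190.1] [386 182  17  16] [ 0.53607577 -0.24230354  0.115     ] [ 0.54763397 -0.25693596  0.03      ]
orange 34 [363.8 198. ] [361 194   7  11] [ 0.51033066 -0.14400274  0.115     ] [ 0.52033434 -0.15269965  0.03      ]
orange 35 [369.7 201. ] [366 196   7  10] [ 0.50055358 -0.16296389  0.115     ] [ 0.50996691 -0.1728057   0.03      ]
orange 140 [375.2 229.6] [368 222  16  16] [ 0.40821479 -0.17932736  0.115     ] [ 0.4120526  -0.19015721  0.03      ]
holder [0.4825717  0.04889921 0.03      ]
scene 57 [287.4 157.9] [280 152  15  12]
scene 43 [318.8 172.3] [312 168  14  10]
scene 36 [333.8 173.1] [329 170  12   7]
scene 218 [346.5 224.7] [339 216  16  18]
scene 381 [383.7 255.3] [374 244  21  23]
scene 421 [333.  270.6] [323 258  21  25]
cam in tool [ 0.08466372 -0.00078677 -0.16086903] 
 [[ 1.31033936e-04 -9.57558934e-01 -2.89600974e-01]
 [ 9.99915615e-01  3.47961397e-04 -8.54852390e-04]
 [ 8.63854343e-04 -2.89932349e-01  9.57022228e-01]] 336.8353866778695 320.243271065825 198.51748158613464 
 [[-0.95  0.32 -0.  ]
 [ 0.32  0.95 -0.  ]
 [-0.   -0.   -1.  ]]
```

View pics/crop.png

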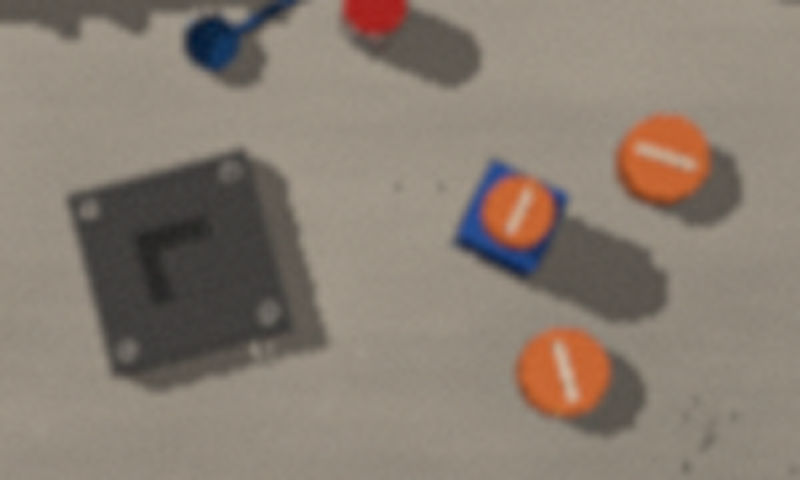

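The crop shows that A (cap at crop (518,212), on the blue square) is clearly smaller than B and C, so A it is. The holder is rotated about +14° and the bottle about -23°. Next are close wrist looks at both.

```bash
python3 - <<'E'
from h import *
r=np.radians
for y in (-23,67,157,-113):
    for P,d in (((.505,-.152,.3),0),((.48,.049,.3),37),((.48,.049,.3),-53)):
        q=robot.ik(P,down(r(y+d))); print(y,d,None if q is None else np.round(q,2))
y=157
for n,P in(("b",(.505,-.152,.26)),("h",(.48,.049,.26))):
    robot.move_ptp(P,down(r(y))); robot.pause(.2)
    ci=robot.camera_info("wrist"); f=robot.grab_frame("wrist"); cv2.imwrite(f"pics/w{n}.png",f[:,:,::-1]); np.save(f"ci_{n}.npy",ci,allow_pickle=True)
    print(robot.get_state()["time"],robot.get_state()["qpos"].round(2))
E
```

```text
-23 0 [-0.66  0.3   1.09  1.79 -0.28  1.23 -1.46]
-23 37 [-0.87  0.1   0.77  1.88 -0.08  1.19 -1.41]
-23 -53 None
67 0 [-0.64  0.29  1.06  1.79 -0.26  1.22  0.09]
67 37 [-0.73  0.09  0.6   1.88 -0.06  1.19  0.14]
67 -53 [-0.87  0.1   0.77  1.88 -0.08  1.19 -1.41]
157 0 [-0.58  0.26  0.98  1.78 -0.23  1.22  1.63]
157 37 [-0.6   0.09  0.47  1.87 -0.04  1.19  1.7 ]
157 -53 [-0.73  0.09  0.6   1.88 -0.06  1.19  0.14]
-113 0 [ 1.12  0.33 -1.08  1.74  0.31  1.26  2.7 ]
-113 37 None
-113 -53 [-0.6   0.09  0.47  1.87 -0.04  1.19  1.7 ]
3.1833 [-0.54  0.3   0.94  1.84 -0.27  1.14  1.66]
4.2583 [-1.01  0.18  0.95  1.94 -0.16  1.11  1.17]
```

View pics/wb.png

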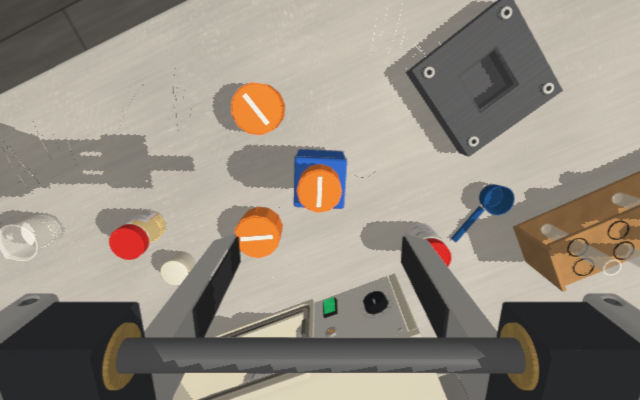

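View pics/wh.png

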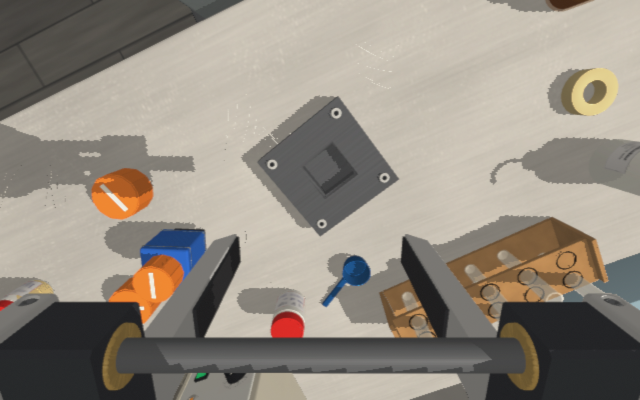

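wb.png shows the bottle cap at (319,188) on the blue square, with decoys at (257,108) and (258,232). wh.png shows the holder with screws at (336,113), (272,164), (322,224) and (385,178), hole at about (328,168). Measuring from these.

```bash
python3 - <<'E'
from h import *
cb=np.load("ci_b.npy",allow_pickle=True).item(); ch=np.load("ci_h.npy",allow_pickle=True).item()
def white(f,lo=165): 
    h=cv2.cvtColor(f,cv2.COLOR_RGB2HSV); return cv2.inRange(h,(0,0,lo),(180,70,255))
b=cv2.imread("pics/wb.png")[:,:,::-1].copy(); H=cv2.imread("pics/wh.png")[:,:,::-1].copy()
m=np.zeros(b.shape[:2],np.uint8); m[168:212,298:342]=255
s=white(b)&m
for a,c,bb in blobs(s,8): print("stripe",a,c,onz(cb,*c,.112).round(4))
r=cv2.fitLine(np.argwhere(s>0)[:,::-1].astype(np.float32),cv2.DIST_L2,0,.01,.01).ravel()
p=onz(cb,r[2]-10*r[0],r[3]-10*r[1],.112);q=onz(cb,r[2]+10*r[0],r[3]+10*r[1],.112);d=q-p
print("stripe yaw",np.degrees(np.arctan2(d[1],d[0])))
# orange disc cross check
for a,c,bb in blobs(masks(b)["orange"]|s,100): print("or",a,c,bb)
bl=masks(b)["blue"]; bl[:, :290]=0; bl[:,352:]=0; bl[:145]=0; bl[215:]=0
for a in blobs(bl): print("blue",a)
hull=cv2.convexHull(np.argwhere(bl>0)[:,::-1].astype(np.int32)); poly=cv2.approxPolyDP(hull,3,True).reshape(-1,2); 
for u in poly: print(u,onz(cb,*u,.082).round(4))
# screws
P=[]
for u,v in((336,113),(272,164),(322,224),(385,178)):
    m=np.zeros(b.shape[:2],np.uint8); cv2.circle(m,(u,v),8,255,-1)
    g=cv2.cvtColor(H,cv2.COLOR_RGB2GRAY); k=(cv2.inRange(g,130,255)&m); c=np.argwhere(k>0).mean(0)[::-1]; P.append(onz(ch,*c,.03)); print("screw",c,P[-1].round(4),(k>0).sum())
P=np.array(P); print("centre",P.mean(0)); 
for i in range(4): d=P[(i+1)%4]-P[i]; print(np.linalg.norm(d),np.degrees(np.arctan2(d[1],d[0])))
# holder screws in wb
for z in[0]:
  Q=[]
  for u,v in((506,13),(429,72),(474,141),(548,88)):
    m=np.zeros(b.shape[:2],np.uint8); cv2.circle(m,(u,v),8,255,-1)
    g=cv2.cvtColor(b,cv2.COLOR_RGB2GRAY); k=(cv2.inRange(g,130,255)&m); c=np.argwhere(k>0).mean(0)[::-1]; Q.append(onz(cb,*c,.03))
  print("centre from wb",np.mean(Q,0))
E
```

```text
stripe 115 [319.1 191.4] [ 0.5059 -0.1545  0.112 ]
stripe 45 [303.1 209.6] [ 0.5166 -0.1759  0.112 ]
stripe 37 [335.2 210.1] [ 0.5292 -0.1475  0.112 ]
stripe yaw 137.2456814994524
or 1880 [257.4 108. ] [231  83  53  52]
or 1596 [318.8 189.3] [298 165  44  47]
or 1571 [258.9 231.3] [235 208  47  49]
blue (np.int32(1142), array([320.5, 167.3]), array([294, 150,  53,  59], dtype=int32))
[341 152] [ 0.4842 -0.1214  0.082 ]
[346 161] [ 0.4947 -0.1201  0.082 ]
[343 206] [ 0.5381 -0.1409  0.082 ]
[296 206] [ 0.5188 -0.1866  0.082 ]
[295 158] [ 0.4716 -0.1666  0.082 ]
[299 150] [ 0.4658 -0.1596  0.082 ]
screw [336.09333333 112.8       ] [0.4251 0.0892 0.03  ] 75
screw [271.92537313 164.11940299] [ 0.4496 -0.0024  0.03  ] 67
screw [321.71929825 223.1754386 ] [0.5409 0.0224 0.03  ] 57
screw [384.33846154 177.27692308] [0.5164 0.1137 0.03  ] 65
centre [0.48299064 0.0557329  0.03      ]
0.0949065555316247 -75.02012365729156
0.09459167979645537 15.206984124899266
0.09457221646990861 104.9906845368384
0.09457310545320208 -164.99552748011067
centre from wb [0.48274274 0.05706597 0.03      ]
```

```bash
python3 - <<'E'
from h import *
r=np.radians; S=robot.get_state
B=np.array([.506,-.154]); H=np.array([.4829,.0563])
robot.gripper_to(.082)
robot.move_ptp([*B,.2],down(r(66)))
print(robot.move_linear([*B,.055],.12,threshold=8))
robot.gripper_to(0); s=S(); print("grip",s["time"],s["opening"],s["grasp_force"],s["ee_pos"])
f0=s["force"]
robot.move_linear([*B,.15],.15); s=S(); print("lift dF",s["force"]-f0,s["opening"])
robot.move_ptp([*H,.15],down(r(105))); 
robot.move_linear([*H,.085],.1,threshold=8)
robot.pause(.2); s=S(); print(s["time"],s["ee_pos"],s["force"],s["qpos"].round(2),s["opening"])
for n in("wrist","scene"):
    f=robot.grab_frame(n); cv2.imwrite(f"pics/i{n}.png",f[:,:,::-1])
    if n=="scene": sc=f
cr=cv2.resize(sc[170:260,240:360],(800,600),interpolation=cv2.INTER_CUBIC); cv2.imwrite("pics/iscrop.png",cr[:,:,::-1])
E
```

```text
False
grip 7.4667 0.054086614409871336 29.849005937576294 [ 0.50602828 -0.15398991  0.05509536]
lift dF [ 0.46429162 -0.41632587 -7.30828295] 0.054197791367160936
10.1083 [0.48317178 0.05648692 0.08545883] [ 0.97925091  0.06206756 -4.62214163] [-0.89  0.52  0.88  2.09 -0.57  0.79  0.61] 0.05425047436491624
```

View pics/iwrist.png

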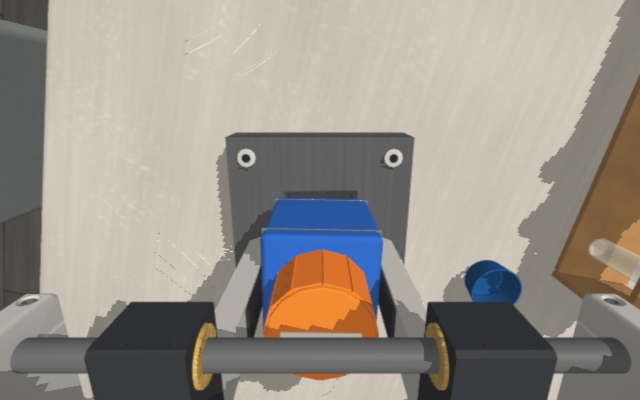

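The wrist view shows the bottle square to the holder and centred on the hole (hole slit 287–357, bottle 262–382). Inserting with force guarding.

```bash
python3 - <<'E'
from h import *
r=np.radians; S=robot.get_state
H=np.array([.4829,.0563]); R=down(r(105))
ex,ey=R[:2,0],R[:2,1]
robot.move_linear([*H,.0775],.05,threshold=12); 
done=False
for d in [(0,0),(2,0),(-2,0),(0,2),(0,-2),(3,2),(-3,2),(3,-2),(-3,-2)]:
    p=H+(ex*d[0]+ey*d[1])*1e-3
    if S()["ee_pos"][2]>.0665 and d!=(0,0): 
        z=S()["ee_pos"][2]; robot.move_linear([*H,z+.002],.04); robot.move_linear([*p,z+.002],.04)
    hit=robot.move_linear([*p,.0635],.04,threshold=15)
    s=S(); print(d,hit,s["ee_pos"].round(4),s["force"].round(1),s["moment"].round(2),s["time"])
    if s["ee_pos"][2]<.0665: break
E
```

```text
(0, 0) True [0.483  0.0563 0.064 ] [ 1.6  0.5 -1.9] [-0.01 -0.53  0.03] 10.875
```

```bash
python3 - <<'E'
from h import *
r=np.radians; S=robot.get_state
H=np.array(S()["ee_pos"][:2])
robot.gripper_to(.08)
robot.move_linear([*H,.1145],.1)
robot.gripper_to(0); robot.pause(.2); s=S(); print(s["time"],s["opening"],s["grasp_force"],s["ee_pos"],s["force"].round(2),s["moment"].round(3))
m0=s["moment"][2]
for a in range(4,33,4):
    robot.move_ptp([*H,.1145],down(r(105+a))); s=S(); dm=s["moment"][2]-m0
    print(a,round(dm,3),s["force"].round(1),s["time"])
    if abs(dm)>.35: break
E
```

```text
13.0 0.04209655432280888 29.999884832650423 [0.48294219 0.05631004 0.11448886] [-0.35  0.75 -0.55] [-0.05   0.114 -0.008]
4 -0.037 [-0.1  0.6 -0.8] 13.25
8 -0.0 [ 0.5 -0.8 -0.5] 13.5
12 0.009 [-0.1  0.1 -0.7] 13.75
16 0.024 [-0.1 -0.1  0.1] 14.0
20 -0.058 [ 0.2 -0.2 -0.6] 14.25
24 0.008 [ 1.   0.1 -0.3] 14.5
28 0.052 [-0.6  0.6  0.4] 14.75
32 -0.014 [ 0.2  0.1 -0.4] 15.0
```

```bash
python3 - <<'E'
from h import *
f=robot.grab_frame("scene"); w=robot.grab_frame("wrist")
cr=cv2.resize(f[170:260,230:350],(533,400),interpolation=cv2.INTER_CUBIC)
cv2.imwrite("pics/c2.png",np.hstack([cv2.resize(w[100:400,120:520],(800,600))[:,:]])[:,:,::-1])
cv2.imwrite("pics/c2s.png",cr[:,:,::-1])
E
```

```text
(no output)
```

View pics/c2.png

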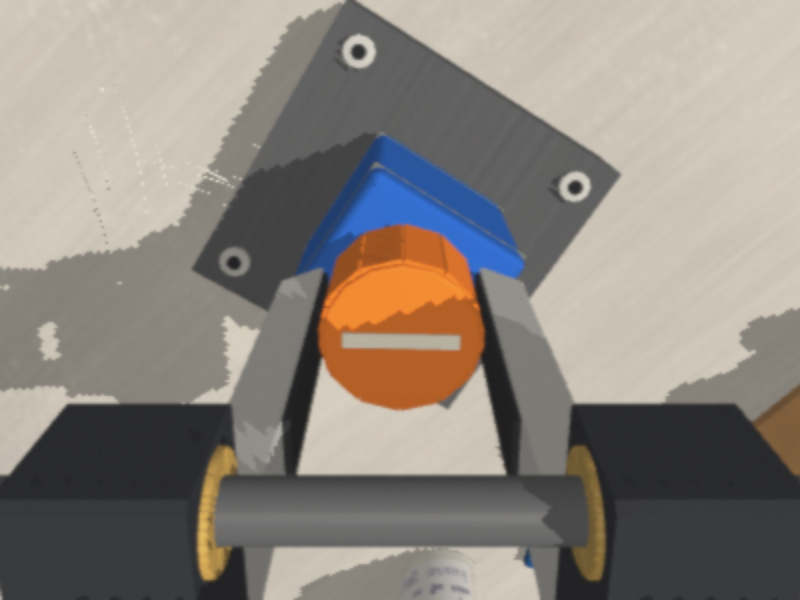

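The view shows the cap (stripe at (400,341), still square to the fingers) turned with the gripper. The blue body is still parallel to the holder, so it is seated and the + way is free. I keep turning towards its stop, then lift carefully.

```bash
python3 - <<'E'
from h import *
r=np.radians; S=robot.get_state
H=np.array(S()["ee_pos"][:2]); H=np.array([.48294,.05631])
m0=S()["moment"][2]
for a in range(40,65,6):
    robot.move_ptp([*H,.1145],down(r(105+a))); s=S(); dm=s["moment"][2]-m0
    print(a,round(dm,3),s["force"].round(1),s["time"])
    if abs(dm)>.35: break
robot.pause(.2); f0=S()["force"]
for z in (.1175,.1205,.125,.131):
    hit=robot.move_linear([*H,z],.03,threshold=6); robot.pause(.15); s=S(); print(z,hit,(s["force"]-f0).round(2),s["ee_pos"].round(4),s["opening"],s["time"])
    if hit: break
f=robot.grab_frame("wrist"); cv2.imwrite("pics/l.png",f[:,:,::-1])
E
```

```text
40 -0.082 [-0.2 -1.1 -0.3] 15.35
46 -0.068 [ 0.5  0.5 -1.9] 15.6
52 -0.027 [-0.2 -0.5 -1.3] 15.85
58 -0.12 [ 0.2  0.9 -0.8] 16.1
64 -0.075 [0.  0.  0.2] 16.35
0.1175 False [-0.27  0.85  0.57] [0.483  0.0563 0.1175] 0.042076199874366664 16.95
0.1205 False [-0.48  0.86  0.34] [0.4829 0.0563 0.1205] 0.042501558043428644 17.35
0.125 False [-2.17  0.73  0.36] [0.4829 0.0563 0.1249] 0.042270762456067756 17.8
0.131 False [0.18 0.37 0.54] [0.4829 0.0563 0.1309] 0.0425770574529691 18.3
```

View pics/l.png

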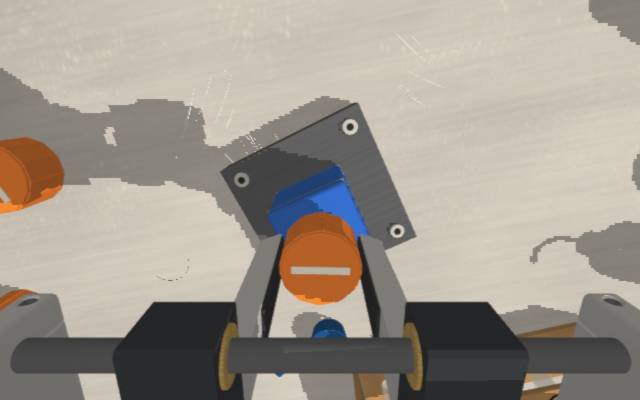

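The lift carries no bottle weight, and the view shows the bottle still square in the holder under the rising cap at (320,265). I continue up.

```bash
python3 - <<'E'
from h import *
S=robot.get_state
H=[.48294,.05631]
print(robot.move_linear([*H,.15],.04,threshold=6)); robot.move_linear([*H,.235],.1); robot.pause(.4)
s=S(); print(s["time"],s["ee_pos"],s["opening"],s["grasp_force"],s["force"])
w=robot.grab_frame("wrist"); f=robot.grab_frame("scene")
a=cv2.resize(w[80:380,170:470],(400,400)); b=cv2.resize(f[130:260,220:350],(400,400),interpolation=cv2.INTER_CUBIC)
cv2.imwrite("pics/end.png",np.hstack([a,b])[:,:,::-1])
E
```

```text
False
20.375 [0.48291955 0.0562702  0.23487555] 0.04218613236118657 29.99990053474903 [-0.17147779 -0.37226314 -1.02175882]
```

View pics/end.png

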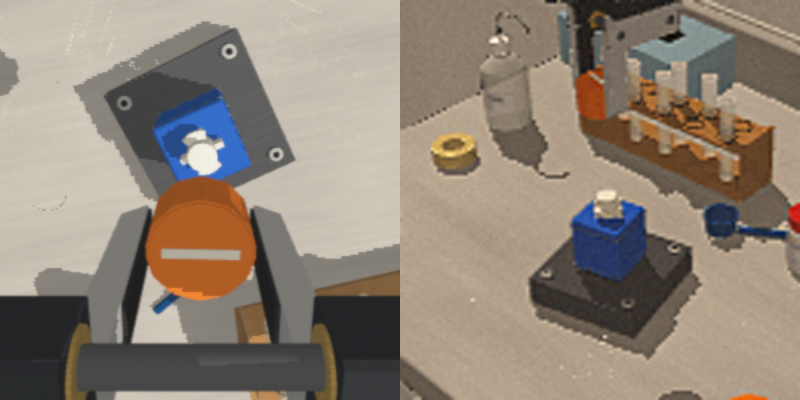

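The end picture shows the bottle upright and seated with no black foot visible, its white neck bare at left-half (203,157), and the cap held well above it.

```bash
python3 -c "
from rig import robot
print(robot.sign_off())"
```

```text
the job is handed in; nothing more can be done
None
```

The job is handed in at about 20 s: the bottle is seated upright in the holder, the cap loosened counter-clockwise seen from above (that way was free, so I never tried the other), and the gripper holds it about 10 cm above the neck.

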